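Make up the carving kit and the polishing kit

TASK

Make up two class kits in the two wooden trays. The carving kit (the narrow tray with two compartments) gets the green wax block in its long compartment and the squat white jar upright in its square one; the polishing kit (the broad tray with three compartments) gets the wooden ring clamp in its full-length compartment and the tall orange jar, which someone packed in the carving kit by mistake, upright in its square one. Everything ends lying flat on the floor of its compartment; don't tip any jar over, and leave the eraser in its compartment and the small blue jar standing where it is.

Things in the scene. Friction and masses are not known exactly. Their poses are not given: they have to be found in the camera images.
- carving_tray: narrow dark wooden tray of the carving kit, fixed, 80 (x) x 195 (y) mm, all walls 11 mm high and 5 mm thick, floor 3 mm thick with grey felt; origin at the centre of its underside, y along its length, z up. Two compartments (inner sizes): the long one, 70 (x) x 110 (y) mm, centred at x 0, y -37.5 mm, for the wax block; the square one, 70 x 70 mm, centred at x 0, y +57.5 mm, for the squat jar (at the start the tall jar wrongly stands in it)
- polishing_tray: broad dark wooden tray of the polishing kit, fixed, 133 (x) x 178 (y) mm, all walls 11 mm high and 5 mm thick, floor 3 mm thick with grey felt; origin at the centre of its underside, z up. Three compartments (inner sizes): the full-length one, 52 (x) x 168 (y) mm, centred at x -35.5, y 0 mm, for the ring clamp; the square one, 66 x 66 mm, centred at x +28.5, y -51 mm, for the tall jar; the third, 66 (x) x 97 (y) mm, centred at x +28.5, y +35.5 mm, already holds the eraser
- tall_jar: tall jar, orange with a black screw cap, 46 mm diameter, 62 mm high (straight body to 50 mm, cap of 42 mm diameter above), 90 g; stands upright in the carving tray's square compartment at the start; origin at the centre of its underside, z up through the cap
- squat_jar: squat jar, off-white with a white screw cap, 52 mm diameter, 48 mm high (straight body to 36 mm, cap of 48 mm diameter above), 90 g; stands on the bench; origin at the centre of its underside, z up through the cap
- wax_block: green carving wax block with one corner carved away, 50 (x) x 90 (y) x 24 (z) mm, 110 g, lies flat on the bench; origin at the centre of its underside, y along its length. Either way round will do in the tray
- ring_clamp: wooden ring clamp (two wooden jaws side by side with a metal band), 31 (x) x 145 (y) x 24 (z) mm, 60 g, lies on the bench; origin at the centre of its underside, y along its length; it can be gripped across x anywhere near the middle, where it is 28 mm wide and 22 mm high. Either way round will do in the tray
- spare_jar: small blue jar with a white screw cap, 40 mm diameter, 54 mm high, stands on the bench; belongs to neither kit and stays where it is; origin at the centre of its underside
- eraser: eraser in a blue card sleeve, 23 (x) x 52 (y) x 12 (z) mm, lies in the third compartment of the polishing tray, where it belongs and stays; origin at the centre of its underside
Things that resemble listed ones, but are neither listed nor needed, are in the scene too. What is shaped like the squat_jar but yellow is not meant.

How it is judged:
By the outcome, as a careful person would: the job done as asked, in the order asked, and still so for the second after the job is handed in, with the robot touching nothing.
It also fails if it takes over 96 s, if anything falls off the work surface, if the arm or the gripper's body presses on something with over 40 N, if the wrist force passes 120 N, or if a joint passes its speed limit or range.

ROBOT

A 6-joint arm with a two-finger parallel gripper is mounted at the origin on a cart in front of the work surface, level with it; the furniture and walls round the work are solid. World frame = base frame: x ahead of the robot, y to its left, z up, the work surface at z = 0. Lengths are in m, angles in rad, forces in N, time in s.
With the tool pointing down it reaches from about 0.35 to 0.85 m from the base axis. Payload 8.1 kg.
Tool frame: the origin (TCP) lies on the mounting face of the last link; the fingertips stand 186 mm ahead of it and the grasp point (between the pads) lies 167 mm ahead of it; z points along the fingers, y is the line along which they close (so a half turn about z gives the same grasp; the last joint's range is limited). The gripper opens to 93 mm and grips with 3 to 60 N. Pads are 15 mm wide; open, the fingers measure 128 mm over their backs; the gripper's body (75 mm by 188 mm) begins 65 mm behind the grasp point.
Start: joints at [-1.358, 0.13, 1.488, -0, 1.523, -0.085], TCP at [0.176, -0.574, 0.405] pointing down, gripper open.
Joint ranges: [-2.96, 2.96], [-0.89, 2.26], [0.02, 2.5], [-1.34, 4.48], [0, 2.73], [-2.66, 2.66]. Speed limits (rad/s): [2.39, 2.39, 2.79, 3.14, 3.14, 3.14].

INTERFACE

Orientations are given as a rotation vector (axis times angle).
In Python, from plant import * gives the robot as it stands. The module is installed in compiled form; this text tells all that it offers.
- The arm moves only by the tool arm_command, never from a script. Its argument "increments" is a list of rows, each a list of 6 numbers: the shift along the tool's x, y, z in units of 0.2 m (1.0 is 0.2 m), then the turn, a rotation vector about the tool's x, y, z in units of pi rad (1.0 is pi rad). A call has exactly 5 rows; each row is the pose to reach, as a shift and turn from the pose commanded when the call began, along the tool's axes at that moment, turning the shorter way round; what a row does not reach only later rows make up. A row lasts 1/8 s, in which the tool goes at most 62.5 mm and 10.7 degrees, less where a joint would pass 70% of its speed; a pose out of reach is approached as far as the arm can. A call with a number of a shift or a turn outside -1 to 1 is refused whole. A call with a gripper value outside its range is refused whole. "fingers" is the closure, from -1 (fully open) to 1 (shut), set as the call begins (left out, the last holds). The fingers move at their own pace and stop on an object; "force" is the grip in N (left out, the last holds). Time passes only in rows, so rows that repeat a pose let the fingers close, or fill a call up. It gives the time, the measured TCP pose, the force, the opening and the grip force at its end, in the units of the state.
- read_state(): the state, without advancing time (a new reading comes with each control period).
- read_camera(name): name is "side" or "top" or "wrist"; returns a dict with "image" (400x640x3 uint8, red, green, blue), "fx", "fy", "cx", "cy" (pixels), "k1" (the pictures are not rectified: a ray, as slopes to the right and down, at radius r is drawn at 1 + k1 r^2 times it, then the intrinsics apply), "T" (4x4, takes a point from camera to world coordinates). Camera axes: x right, y down, z forward; pixel columns grow to the right and rows downward; lengths in m; the calibration is good to about 2 mm. A picture is of the moment at which its call begins. There is no depth.
- close_job(): hands the job in; it is judged then, once.
The state is a dict: "t": time; "q": joint angles; "dq": joint speeds; "joint_torque": joint torques, N m; "tool_pos": TCP position; "orientation": TCP orientation; "force": force on the tool from outside, world axes, zero at the start; "wrist_torque": the same for the moment, N m; "opening": finger opening in m; "gripper_force": force on a finger pad.
Only numpy, scipy, OpenCV 4.12 (cv2) and the standard library are available. Lean on these libraries where they do the work, as an engineer would, in place of code of your own. Each camera call takes 0.05 s, during which the arm holds its last target. There are 200 camera calls.

## Working session

There is one attempt and no reset: what is moved stays moved. The work goes in short steps, Python scripts to look and compute and a tool call to move; the robot and the scene stay as the last step left them, time stands still between calls to the robot, and variables do not carry over. Pictures are saved under pics/ and viewed, at most 14 in all, crops included, and the job is handed in when it is done.

Besides the shell and the picture viewer there is one more tool, called by a JSON object that holds its "method" and its "body", one argument or row to a line. arm_command: Moves the arm, as the interface text tells. Shifts and turns lie within -1 to 1; 1 stands for 0.2 m of shift or pi rad of turn. Its arguments: {"type":"object","properties":{"increments":{"type":"array","items":{"type":"array","items":{"type":"number","minimum":-1,"maximum":1}}},"fingers":{"type":"number"},"force":{"type":"number"}},"required":["increments"]}

```bash
mkdir -p pics; ls
cat > h.py <<'E'
from plant import *
import numpy as np, cv2
from scipy.spatial.transform import Rotation as R
def K(c): return np.array([[c['fx'],0,c['cx']],[0,c['fy'],c['cy']],[0,0,1.]]), np.array([c['k1'],0,0,0,0.])
def ray(c,uv):
    k,d=K(c); n=cv2.undistortPoints(np.array(uv,float).reshape(-1,1,2),k,d).reshape(-1,2)
    v=np.c_[n,np.ones(len(n))]@c['T'][:3,:3].T
    return c['T'][:3,3],v
def onplane(c,uv,z):
    o,v=ray(c,uv); return o+v*((z-o[2])/v[:,2])[:,None]
def tri(c1,uv1,c2,uv2):
    o1,a=ray(c1,[uv1]);o2,b=ray(c2,[uv2]);a=a[0]/np.linalg.norm(a[0]);b=b[0]/np.linalg.norm(b[0])
    s=np.linalg.lstsq(np.c_[a,-b],o2-o1,rcond=None)[0]
    p,q=o1+s[0]*a,o2+s[1]*b; return (p+q)/2,np.linalg.norm(p-q)
def proj(c,P):
    k,d=K(c);T=np.linalg.inv(c['T']); return cv2.projectPoints(np.array(P,float).reshape(-1,1,3),cv2.Rodrigues(T[:3,:3])[0],T[:3,3],k,d)[0].reshape(-1,2)
def save(c,n): cv2.imwrite('pics/'+n+'.png',c['image'][:,:,::-1])
import pickle
def look(cam,n):
    c=read_camera(cam); save(c,n); pickle.dump(c,open('pics/'+n+'.pkl','wb')); return c
def load(n): return pickle.load(open('pics/'+n+'.pkl','rb'))
def togo(pos,yaw):
    """row to reach TCP pos, tool down, tool y axis at world angle yaw (mod pi, nearest)"""
    s=read_state(); R0=R.from_rotvec(s['orientation'])
    best=None
    for a in (yaw,yaw+np.pi):
        y=np.array([np.cos(a),np.sin(a),0]);z=np.array([0,0,-1.]);x=np.cross(y,z)
        r=(R0.inv()*R.from_matrix(np.c_[x,y,z])).as_rotvec()
        if best is None or np.linalg.norm(r)<np.linalg.norm(best): best=r
    d=R0.inv().apply(np.array(pos)-s['tool_pos'])
    return np.round(np.r_[d/0.2,best/np.pi],4)
E
python3 - <<'E'
from h import *
for n in('side','top','wrist'):
    c=look(n,n+'0'); print(n,c['fx'],c['cx'],c['k1'],c['T'].round(3).tolist())
print(read_state())
E
```

```text
pics
side 477.6302379088684 315.4328102332032 -0.0937090512834825 [[1.0, -0.007, 0.013, 0.545], [-0.015, -0.508, 0.861, -0.875], [0.0, -0.862, -0.508, 0.57], [0.0, 0.0, 0.0, 1.0]]
top 410.5095822068917 314.38857507416736 0.004093657218518804 [[-0.018, -0.996, 0.092, 0.476], [-0.999, 0.014, -0.037, 0.043], [0.036, -0.093, -0.995, 1.046], [0.0, 0.0, 0.0, 1.0]]
wrist 327.32821050040775 322.3358623075901 0.01371415287422715 [[0.293, -0.922, -0.251, 0.245], [-0.956, -0.283, -0.076, -0.552], [-0.001, 0.262, -0.965, 0.384], [0.0, 0.0, 0.0, 1.0]]
{'t': 0.15, 'q': array([-1.35837457e+00,  1.30982511e-01,  1.48905734e+00,  4.09296262e-06,
        1.52297429e+00, -8.54501176e-02]), 'dq': array([-0.00190449, -0.00219151, -0.00225709, -0.00043542,  0.00083327,
        0.00041255]), 'joint_torque': array([-8.33179456e-06, -5.60477078e+01, -4.92334914e+01,  7.67272012e-02,
        3.06307117e-02, -1.03012246e-04]), 'tool_pos': array([ 0.17604752, -0.57340508,  0.40391582]), 'orientation': array([-3.10541061e+00, -4.65957308e-01,  1.35190866e-04]), 'force': array([ 0.17214812,  0.42173959, -0.41512155]), 'wrist_torque': array([ 0.03845489,  0.0491999 , -0.0094649 ]), 'gripper_force': 0.0, 'opening': 0.09285957035422893}
```

View pics/top0.png

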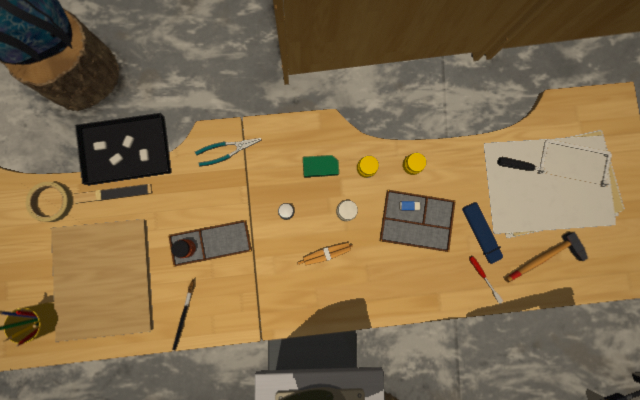

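View pics/side0.png

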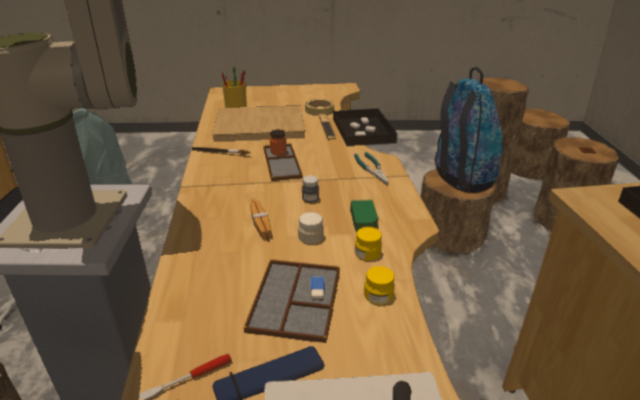

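Top view: green wax (321,166), white squat jar (347,210), yellow look-alikes (368,166) and (415,163), small spare jar (286,211), ring clamp (326,253), tall jar in the carving tray (183,247), polishing tray (418,220) with the eraser (410,206). The squat jar meant is the larger off-white one at (347,210). (286,211) is smaller with a blue body, and the two yellow ones are excluded. I'll confirm this in a crop.

```bash
cat > m.py <<'E'
from h import *
def mask(c,f,roi):
    hsv=cv2.cvtColor(c['image'],cv2.COLOR_RGB2HSV).astype(int); m=f(hsv[...,0],hsv[...,1],hsv[...,2]).astype(np.uint8)
    k=np.zeros_like(m); x0,y0,x1,y1=roi; k[y0:y1,x0:x1]=1; return m*k
def big(m,close=3):
    m=cv2.morphologyEx(m,cv2.MORPH_CLOSE,np.ones((close,close)))
    cs,_=cv2.findContours(m,cv2.RETR_EXTERNAL,cv2.CHAIN_APPROX_NONE)
    return max(cs,key=cv2.contourArea).reshape(-1,2)
def rect(c,m,z,close=3):
    """world min-area rect of the mask's outline at height z: centre, sizes(long,short), long-axis yaw"""
    P=onplane(c,big(m,close),z)[:,:2]
    (cx,cy),(w,h),a=cv2.minAreaRect((P*1000).astype(np.float32))
    a=np.radians(a)
    if h>w: w,h,a=h,w,a+np.pi/2
    a=(a+np.pi/2)%np.pi-np.pi/2
    return np.round([cx,cy,w,h,np.degrees(a)],1)
E
python3 - <<'E'
from m import *
c=load('top0')
green=lambda h,s,v:(h>50)&(h<90)&(s>100)
tray=lambda h,s,v:(v<115)|(s<70)
print('wax',rect(c,mask(c,green,(290,140,350,190)),.024))
print('pol',rect(c,mask(c,tray,(372,182,462,257)),.011,5))
print('carv',rect(c,mask(c,tray,(160,215,258,272)),.011,5))
white=lambda h,s,v:(s<60)&(v>110)
for n,roi,z in(('squat',(330,195,365,228),.048),('spare',(274,198,300,224),.054)):
    P=big(mask(c,white,roi)); (x,y),r=cv2.minEnclosingCircle(P); print(n,x,y,r,onplane(c,[[x,y],[x+r,y]],z).round(3))
clamp=lambda h,s,v:((h<15)&(s>150))
print('clamp',rect(c,mask(c,clamp,(292,235,360,272)),.02,9))
hs=cv2.cvtColor(c['image'],cv2.COLOR_RGB2HSV)
for p in((310,257),(340,247),(326,253),(300,245),(287,240),(220,243),(185,240),(183,249),(190,260)): print(p,hs[p[1],p[0]])
s=load('side0')
a=cv2.resize(c['image'][130:280,160:310],(390,390),interpolation=2);b=cv2.resize(c['image'][130:280,290:470],(400,333),interpolation=2)
im=np.zeros((600,800,3),np.uint8); im[:390,:390]=a; im[:333,400:]=b
d=cv2.resize(s['image'][120:340,240:400],(145,200)); d=cv2.resize(s['image'][125:195,250:400],(400,187)); im[395:582,:400]=d
d=cv2.resize(s['image'][170:305,240:400],(300,253));im[340:593,450:750]=d
cv2.imwrite('pics/crop0.png',im[:,:,::-1])
E
```

```text
wax [661.7 -12.4  86.2  49.8 -86.2]
pol [ 520.4 -257.   179.   133.1   80. ]
carv [461.5 261.6 205.  139.9 -85. ]
squat 347.0 210.0 9.486932754516602 [[ 0.546 -0.074  0.048]
 [ 0.546 -0.098  0.048]]
spare 285.125 210.1875 7.214723110198975 [[0.548 0.077 0.054]
 [0.547 0.059 0.054]]
clamp [459.4 -82.9   2.5   0.   -1.5]
(310, 257) [ 16 185 192]
(340, 247) [ 16 186 181]
(326, 253) [ 20  44 207]
(300, 245) [ 17 154 191]
(287, 240) [ 18 152 191]
(220, 243) [ 23  29 106]
(185, 240) [  8 189  66]
(183, 249) [20 25 31]
(190, 260) [ 19  35 101]
```

View pics/crop0.png

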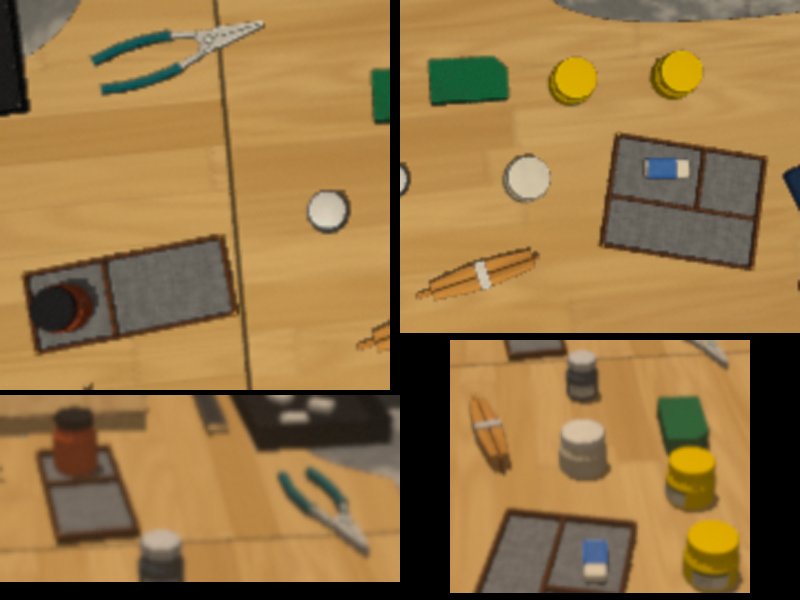

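The crop confirms it: squat jar = off-white (347,210), carving tray with the jar in its left end, clamp at (326,253) with a white band. Next I'll triangulate heights with the side view, at side pixels squat cap (311,219.5), tall cap (277.7,133.5), clamp band (259.7,214.8), and polishing tray corners (270.4,262.3) and (341,267).

Run:
```python
from m import *
c=load('top0'); s=load('side0')
m=mask(c,lambda h,s,v:(v<115)|(s<70),(160,215,258,272)); m=cv2.morphologyEx(cv2.morphologyEx(m,cv2.MORPH_CLOSE,np.ones((5,5))),cv2.MORPH_OPEN,np.ones((9,9)))
print('carv',rect(c,m,.011)); 
ct=cv2.boxPoints(cv2.minAreaRect(big(m))); print(ct)
pt=cv2.boxPoints(cv2.minAreaRect(big(mask(c,lambda h,s,v:(v<115)|(s<70),(372,182,462,257)),5))); print(pt)
m=mask(c,lambda h,s,v:(s>172)|(s<90),(292,235,360,272)); print('clamp',rect(c,m,.012,5), big(m,5).mean(0))
m=mask(c,lambda h,s,v:(v<60),(168,230,205,262)); P=big(m,3);(x,y),r=cv2.minEnclosingCircle(P); print('tallcap',x,y,r,onplane(c,[[x,y]],.065))
print('squat',tri(c,(347,210),s,(311,219.5)));print('tall',tri(c,(x,y),s,(277.7,133.5)))
print('clampband',tri(c,(326,253.5),s,(259.7,214.8)))
for p,q in(((270.4,262.3),None),((341,267),None)):
    best=min(((tri(c,u,s,p)) for u in pt),key=lambda t:t[1]); print('polcorner',best)
# wax top face in side view: bright part
g=mask(s,lambda h,s_,v:(h>50)&(h<95)&(s_>90),(345,195,385,240)); hs=cv2.cvtColor(s['image'],cv2.COLOR_RGB2HSV)
ys,xs=np.nonzero(g); 
for yy in range(ys.min(),ys.max()+1): r=xs[ys==yy]; print(yy,r.min(),r.max(),hs[yy,int(np.median(r)),2],end='; ')
print('\nwaxtop',cv2.boxPoints(cv2.minAreaRect(big(mask(c,lambda h,s,v:(h>50)&(h<90)&(s>100),(290,140,350,190))))))
print('wrist->TCP'); w=load('wrist0'); st=read_state(); r=R.from_rotvec(st['orientation']); print(r.inv().apply(w['T'][:3,3]-st['tool_pos']).round(3), (r.inv().as_matrix()@w['T'][:3,:3]).round(2).tolist())
```

```text
carv [474.1 260.3 206.2  80.5 -79.8]
[[167.3077  234.53847]
 [249.99998 218.00002]
 [256.34613 249.73079]
 [173.65385 266.26923]]
[[378.23627 240.51485]
 [386.40704 189.15565]
 [456.11987 200.24632]
 [447.9491  251.60551]]
clamp [440.  -19.4 139.9  30.8 -77.1] [324.77192982 253.87719298]
tallcap 183.0 249.4250030517578 14.662320137023926 [[0.45814266 0.31655905 0.065     ]]
squat (array([ 0.54751066, -0.07511613,  0.04103799]), np.float64(0.0013194373132653042))
tall (array([0.45951889, 0.31812534, 0.05976829]), np.float64(0.002947570125590214))
clampband (array([ 0.44011249, -0.02261384,  0.01934974]), np.float64(0.001242814610904439))
polcorner (array([ 0.47030801, -0.1581984 , -0.00090949]), np.float64(0.00033505245865376104))
polcorner (array([ 0.60224588, -0.18228654,  0.00566004]), np.float64(0.0013982366521945705))
201 362 371 101; 202 352 371 96; 203 352 372 97; 204 352 372 97; 205 352 372 97; 206 352 372 99; 207 352 373 98; 208 352 373 97; 209 353 373 99; 210 353 374 98; 211 353 374 98; 212 353 374 99; 213 353 375 98; 214 354 375 98; 215 354 375 99; 216 354 376 98; 217 354 376 99; 218 354 376 97; 219 355 376 98; 220 355 375 98; 221 355 373 95; 222 356 372 84; 223 357 357 68; 
waxtop [[302.54703 157.11177]
 [336.65292 154.48824]
 [338.14706 173.91176]
 [304.04117 176.5353 ]]
wrist->TCP
[ 0.072 -0.     0.02 ] [[-0.0, -0.96, -0.26], [1.0, -0.0, -0.0], [-0.0, -0.26, 0.96]]
```

```bash
cat > plan.py <<'E'
from h import *
def plan(wps):
    """wps: (x,y,z,yaw of tool y in deg). Prints one final row per call, chained from the measured pose."""
    s=read_state(); p=s['tool_pos'].copy(); r=R.from_rotvec(s['orientation'])
    for w in wps:
        q=np.array(w[:3]); ys=r.apply([0,1,0]); a=np.radians(w[3])
        if np.cos(a)*ys[0]+np.sin(a)*ys[1]<0: a+=np.pi
        y=np.array([np.cos(a),np.sin(a),0]);z=np.array([0,0,-1.]);G=R.from_matrix(np.c_[np.cross(y,z),y,z])
        d=r.inv().apply(q-p)/.2; t=(r.inv()*G).as_rotvec()/np.pi
        n=int(np.ceil(max(np.abs(d).max()/.99,np.linalg.norm(d)/1.4,np.linalg.norm(t)/.26,1)))
        for i in range(n):
            d=r.inv().apply(q-p)/.2/(n-i); t=(r.inv()*G).as_rotvec()/np.pi/(n-i)
            row=np.round(np.r_[d,t],3); print(row.tolist())
            p=p+r.apply(row[:3])*.2; r=r*R.from_rotvec(row[3:]*np.pi)
        print('  ->',p.round(3))
E
python3 -c "
from plan import *
plan([(.662,-.012,.33,3.8)])"
```

```text
[0.787, -0.492, 0.093, -0.0, -0.0, -0.107]
[0.905, -0.206, 0.093, -0.0, -0.0, -0.106]
[0.922, 0.102, 0.093, -0.0, -0.0, -0.107]
[0.838, 0.4, 0.094, -0.0, -0.0, -0.106]
  -> [ 0.662 -0.012  0.33 ]
```

{"method": "arm_command", "body": {
  "increments": [
    [0.787, -0.492, 0.093, 0, 0, -0.107],
    [0.787, -0.492, 0.093, 0, 0, -0.107],
    [0.787, -0.492, 0.093, 0, 0, -0.107],
    [0.787, -0.492, 0.093, 0, 0, -0.107],
    [0.787, -0.492, 0.093, 0, 0, -0.107]
  ],
  "fingers": -1,
  "force": 20
}}

```text
t: 0.78
tool_pos: [0.2976, -0.4335, 0.3862]
orientation: [2.984, 0.98, -0.001]
force: [-0.2, 0.1, 0.1]
opening: 0.0929
gripper_force: 0.0
```

{"method": "arm_command", "body": {
  "increments": [
    [0.905, -0.206, 0.093, 0, 0, -0.106],
    [0.905, -0.206, 0.093, 0, 0, -0.106],
    [0.905, -0.206, 0.093, 0, 0, -0.106],
    [0.905, -0.206, 0.093, 0, 0, -0.106],
    [0.905, -0.206, 0.093, 0, 0, -0.106]
  ]
}}

```text
t: 1.4
tool_pos: [0.4186, -0.2943, 0.3677]
orientation: [2.782, 1.459, -0.001]
force: [0.2, -0.0, 0.1]
opening: 0.0931
gripper_force: 0.0
```

{"method": "arm_command", "body": {
  "increments": [
    [0.922, 0.102, 0.093, 0, 0, -0.107],
    [0.922, 0.102, 0.093, 0, 0, -0.107],
    [0.922, 0.102, 0.093, 0, 0, -0.107],
    [0.922, 0.102, 0.093, 0, 0, -0.107],
    [0.922, 0.102, 0.093, 0, 0, -0.107]
  ]
}}

```text
t: 2.02
tool_pos: [0.5401, -0.1547, 0.3489]
orientation: [2.5, 1.903, -0.001]
force: [0.0, -0.1, -0.2]
opening: 0.0929
gripper_force: 0.0
```

{"method": "arm_command", "body": {
  "increments": [
    [0.838, 0.4, 0.094, 0, 0, -0.106],
    [0.838, 0.4, 0.094, 0, 0, -0.106],
    [0.838, 0.4, 0.094, 0, 0, -0.106],
    [0.838, 0.4, 0.094, 0, 0, -0.106],
    [0.838, 0.4, 0.094, 0, 0, -0.106]
  ]
}}

```text
t: 2.65
tool_pos: [0.6617, -0.0147, 0.3302]
orientation: [2.15, 2.29, -0.001]
force: [0.1, -0.5, -0.4]
opening: 0.0931
gripper_force: 0.0
```

Run:
```python
from m import *
c=look('wrist','w1'); st=read_state(); print(st['t'],st['tool_pos'],R.from_rotvec(st['orientation']).apply([0,1,0]).round(3))
m=mask(c,lambda h,s,v:(h>50)&(h<90)&(s>100),(0,0,640,400)); print('wax',rect(c,m,.024))
```

```text
2.7 [ 0.66160174 -0.01493621  0.33064298] [0.998 0.062 0.   ]
wax [661.9 -11.4  90.2  48.9 -87.6]
```

View pics/w1.png

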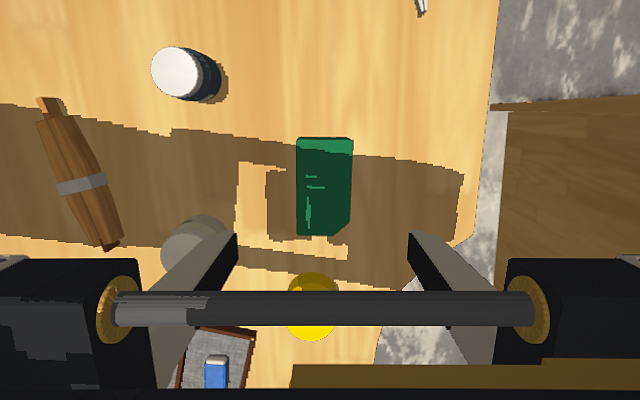

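The wrist view shows the wax block (302–352,137–236) centred between the fingers, and both views agree on its pose to 1 mm at z = 24 mm. Descending.

```bash
python3 -c "
from plan import *
plan([(.662,-.0115,.23,3.),(.662,-.0115,.1965,3.)])"
```

```text
[0.017, 0.003, 0.503, 0.0, 0.0, 0.003]
  -> [ 0.662 -0.012  0.23 ]
[0.001, -0.0, 0.168, 0.0, 0.0, 0.0]
  -> [ 0.662 -0.011  0.196]
```

{"method": "arm_command", "body": {
  "increments": [
    [0.017, 0.003, 0.25, 0, 0, 0.003],
    [0.017, 0.003, 0.503, 0, 0, 0.003],
    [0.017, 0.003, 0.6, 0, 0, 0.003],
    [0.017, 0.003, 0.67, 0, 0, 0.003],
    [0.017, 0.003, 0.67, 0, 0, 0.003]
  ]
}}

```text
t: 3.32
tool_pos: [0.6626, -0.0095, 0.1968]
orientation: [2.159, 2.281, 0.001]
force: [-0.2, 0.8, -0.4]
opening: 0.0928
gripper_force: 0.0
```

{"method": "arm_command", "body": {
  "increments": [
    [0, 0, 0, 0, 0, 0],
    [0, 0, 0, 0, 0, 0],
    [0, 0, 0, 0, 0, 0],
    [0, 0, 0, 0, 0, 0],
    [0, 0, 0, 0, 0, 0]
  ],
  "fingers": 1,
  "force": 20
}}

```text
t: 3.95
tool_pos: [0.6625, -0.0087, 0.1962]
orientation: [-2.158, -2.283, 0.0]
force: [-1.2, 0.2, 0.4]
opening: 0.05
gripper_force: 20.0
```

{"method": "arm_command", "body": {
  "increments": [
    [0, 0, 0, 0, 0, 0],
    [0, 0, 0, 0, 0, 0],
    [0, 0, 0, 0, 0, 0],
    [0, 0, -0.05, 0, 0, 0],
    [0, 0, -0.1, 0, 0, 0]
  ]
}}

```text
t: 4.58
tool_pos: [0.6624, -0.0089, 0.2167]
orientation: [-2.158, -2.283, 0.0]
force: [-0.3, -0.1, -1.5]
opening: 0.0499
gripper_force: 20.0
```

```bash
python3 -c "
from plan import *
print(read_state()['opening'],read_state()['gripper_force'])
plan([(.63,0.03,.32,6),(.49,.223,.32,10.2)])"
```

```text
0.04991477278126953 19.988062977790833
[0.203, -0.151, -0.517, -0.0, 0.0, -0.016]
  -> [0.63 0.03 0.32]
[0.517, -0.297, 0.0, -0.0, 0.0, -0.011]
[0.527, -0.279, 0.0, -0.0, 0.0, -0.012]
  -> [0.49  0.223 0.32 ]
```

{"method": "arm_command", "body": {
  "increments": [
    [0.0, 0, -0.25, 0, 0, 0],
    [0.203, -0.151, -0.517, 0, 0, -0.016],
    [0.203, -0.151, -0.517, 0, 0, -0.016],
    [0.203, -0.151, -0.517, 0, 0, -0.016],
    [0.203, -0.151, -0.517, 0, 0, -0.016]
  ]
}}

```text
t: 5.2
tool_pos: [0.6297, 0.0294, 0.3176]
orientation: [-2.1, -2.334, 0.003]
force: [-0.6, 1.3, -1.8]
opening: 0.0501
gripper_force: 20.0
```

{"method": "arm_command", "body": {
  "increments": [
    [0.517, -0.297, 0, 0, 0, -0.011],
    [0.517, -0.297, 0, 0, 0, -0.011],
    [0.517, -0.297, 0, 0, 0, -0.011],
    [0.517, -0.297, 0, 0, 0, -0.011],
    [0.517, -0.297, 0, 0, 0, -0.011]
  ]
}}

```text
t: 5.82
tool_pos: [0.5606, 0.1254, 0.3188]
orientation: [-2.061, -2.37, 0.001]
force: [0.1, -0.6, -0.8]
opening: 0.0498
gripper_force: 20.0
```

{"method": "arm_command", "body": {
  "increments": [
    [0.527, -0.279, 0, 0, 0, -0.012],
    [0.527, -0.279, 0, 0, 0, -0.012],
    [0.527, -0.279, 0, 0, 0, -0.012],
    [0.527, -0.279, 0, 0, 0, -0.012],
    [0.527, -0.279, 0, 0, 0, -0.012]
  ]
}}

```text
t: 6.45
tool_pos: [0.4909, 0.2219, 0.3195]
orientation: [2.017, 2.408, -0.0]
force: [0.2, 0.6, -0.6]
opening: 0.0503
gripper_force: 20.0
```

Run:
```python
from m import *
c=look('wrist','w2'); st=read_state(); print(st['t'],st['tool_pos'],st['opening'],R.from_rotvec(st['orientation']).apply([0,1,0]).round(3))
```

```text
6.5 [0.49086883 0.22192111 0.31946915] 0.04989679397218112 [0.984 0.175 0.   ]
```

View pics/w2.png

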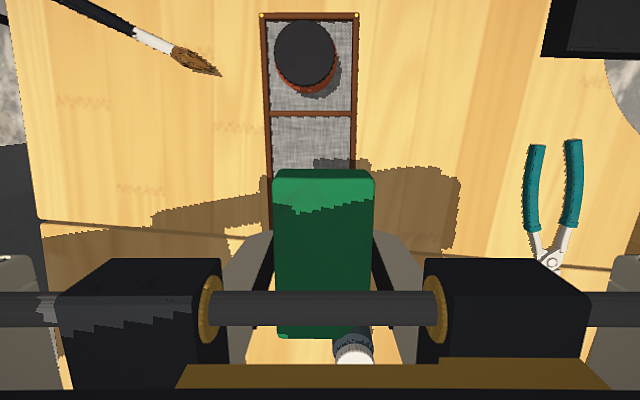

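The wrist view shows the tray's far corners at (260,12) and (359,12), the divider at row ≈113 from (266) to (357), and the tall jar cap at (304,52).

Run:
```python
from m import *
c=load('w2'); t=load('top0')
m=mask(c,lambda h,s,v:(v<135)&(s>110)&((h<14)|(h>170)),(245,5,275,230)); m2=mask(c,lambda h,s,v:(v<135)&(s>110)&((h<14)|(h>170)),(345,5,365,165))
hs=cv2.cvtColor(c['image'],cv2.COLOR_RGB2HSV); print(hs[60,250:280].tolist()); print(hs[60,345:370].tolist()); print(hs[5:25,300].tolist()); print(hs[102:124,300].tolist())
P=onplane(c,[(260,12),(359,12),(267,113.5),(356,113.5)],.011);print(P.round(4)); print(np.linalg.norm(P[0]-P[1]),np.linalg.norm(P[0]-P[2]))
```

```text
[[21, 119, 242], [20, 123, 241], [20, 126, 240], [20, 128, 239], [19, 128, 237], [19, 128, 237], [20, 128, 238], [20, 125, 239], [20, 123, 241], [21, 119, 249], [18, 129, 239], [12, 157, 107], [10, 173, 102], [11, 168, 114], [11, 165, 116], [11, 163, 111], [11, 173, 81], [9, 96, 37], [15, 33, 61], [21, 15, 116], [18, 18, 171], [18, 17, 150], [18, 17, 153], [20, 16, 148], [45, 6, 84], [110, 26, 29], [120, 5, 49], [150, 5, 49], [150, 10, 49], [165, 10, 50]]
[[23, 16, 142], [23, 14, 147], [18, 17, 153], [21, 16, 156], [22, 18, 159], [15, 16, 159], [12, 20, 130], [10, 242, 38], [11, 171, 109], [11, 168, 120], [12, 172, 113], [11, 173, 109], [11, 160, 91], [17, 126, 217], [24, 105, 255], [22, 110, 248], [22, 111, 246], [22, 110, 246], [22, 109, 246], [22, 112, 246], [22, 110, 246], [22, 110, 246], [22, 111, 246], [22, 110, 246], [21, 111, 244]]
[[19, 128, 237], [19, 128, 237], [19, 128, 236], [19, 128, 237], [19, 128, 237], [19, 127, 241], [19, 130, 246], [15, 141, 148], [11, 179, 97], [11, 171, 121], [12, 171, 121], [11, 163, 122], [11, 165, 110], [12, 166, 92], [10, 70, 22], [100, 18, 42], [150, 10, 51], [170, 15, 50], [0, 10, 49], [170, 15, 50]]
[[18, 18, 166], [15, 19, 164], [15, 16, 161], [18, 17, 151], [15, 14, 141], [17, 15, 154], [22, 16, 171], [30, 11, 162], [11, 28, 129], [11, 196, 108], [11, 175, 130], [12, 167, 125], [11, 169, 122], [11, 174, 113], [9, 107, 79], [60, 5, 109], [20, 15, 156], [21, 16, 162], [19, 18, 158], [16, 19, 144], [18, 17, 152], [14, 18, 152]]
[[0.4169 0.3565 0.011 ]
 [0.4937 0.3702 0.011 ]
 [0.4323 0.2807 0.011 ]
 [0.507  0.2941 0.011 ]]
0.07799754168354076 0.07728564081242226
```

```bash
python3 -c "
from plan import *
plan([(.4793,.2332,.25,10.3),(.4793,.2332,.200,10.3)])"
```

```text
[0.066, -0.047, 0.347, 0.0, 0.0, -0.001]
  -> [0.479 0.233 0.25 ]
[-0.0, -0.0, 0.25, 0.0, 0.0, -0.0]
  -> [0.479 0.233 0.2  ]
```

{"method": "arm_command", "body": {
  "increments": [
    [0.066, -0.047, 0.15, 0, 0, -0.001],
    [0.066, -0.047, 0.3, 0, 0, -0.001],
    [0.066, -0.047, 0.42, 0, 0, -0.001],
    [0.066, -0.047, 0.51, 0, 0, -0.001],
    [0.066, -0.047, 0.57, 0, 0, -0.001]
  ]
}}

```text
t: 7.12
tool_pos: [0.4786, 0.2339, 0.2046]
orientation: [-2.012, -2.413, 0.001]
force: [-0.2, 0.2, -1.9]
opening: 0.0502
gripper_force: 20.0
```

{"method": "arm_command", "body": {
  "increments": [
    [0, 0, 0.01, 0, 0, 0],
    [0, 0, 0.02, 0, 0, 0],
    [0, 0, 0.027, 0, 0, 0],
    [0, 0, 0.027, 0, 0, 0],
    [0, 0, 0.027, 0, 0, 0]
  ]
}}

```text
t: 7.75
tool_pos: [0.4785, 0.2345, 0.2005]
orientation: [2.011, 2.414, 0.001]
force: [-0.1, -1.1, -2.0]
opening: 0.0497
gripper_force: 20.0
```

{"method": "arm_command", "body": {
  "increments": [
    [0, 0, 0, 0, 0, 0],
    [0, 0, 0, 0, 0, 0],
    [0, 0, 0, 0, 0, 0],
    [0, 0, 0, 0, 0, 0],
    [0, 0, 0, 0, 0, 0]
  ],
  "fingers": -0.4
}}

```text
t: 8.38
tool_pos: [0.4784, 0.2344, 0.2002]
orientation: [2.011, 2.414, 0.0]
force: [0.1, 0.2, 0.6]
opening: 0.0651
gripper_force: 0.0
```

{"method": "arm_command", "body": {
  "increments": [
    [0, 0, -0.15, 0, 0, 0],
    [0, 0, -0.4, 0, 0, 0],
    [0, 0, -0.65, 0, 0, 0],
    [0, 0, -0.65, 0, 0, 0],
    [0, 0, -0.65, 0, 0, 0]
  ]
}}

```text
t: 9.0
tool_pos: [0.4783, 0.2343, 0.3298]
orientation: [-2.011, -2.414, 0.0]
force: [-0.6, 0.6, -0.2]
opening: 0.0652
gripper_force: 0.0
```

Run:
```python
from m import *
from plan import plan
c=look('wrist','w3'); st=read_state(); print(st['t'],st['opening'])
print('wax',rect(c,mask(c,lambda h,s,v:(h>50)&(h<90)&(s>100),(200,100,450,400)),.027))
plan([(.4593,.3178,.33,10.3)])
```

```text
9.05 0.06527043825452095
wax [478.9 232.   91.4  49.2 -80. ]
[0.428, -0.016, -0.006, -0.001, 0.0, 0.001]
  -> [0.459 0.318 0.33 ]
```

View pics/w3.png

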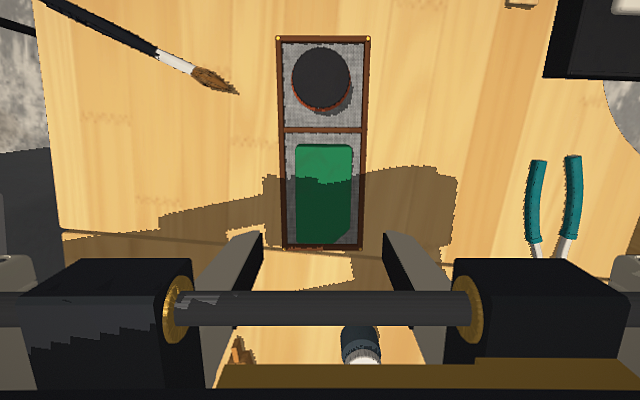

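The wax lies flat in the long compartment (296–352,144–244). The tall cap is at (321,78). Now its position and height from the two wrist views.

Run:
```python
from m import *
from plan import plan
r=[]
for n,roi in(('w2',(268,18,342,92)),('w3',(286,42,356,114))):
    c=load(n); m=mask(c,lambda h,s,v:(v<75)&(s<60),roi); m=cv2.morphologyEx(m,cv2.MORPH_OPEN,np.ones((7,7)))
    P=big(m); e=cv2.fitEllipse(P); print(n,e, onplane(c,[e[0]],.065).round(4)); r.append((c,e[0]))
print(tri(r[0][0],r[0][1],r[1][0],r[1][1]), tri(load('top0'),(183,249.4),r[1][0],r[1][1]))
c=r[1][0];print(tri(c,(283,39.5),load('w2'),(263,14.5)))
```

```text
w2 ((303.8521423339844, 52.16273880004883), (59.041507720947266, 65.21644592285156), 172.82017517089844) [[0.4598 0.3263 0.065 ]]
w3 ((320.521728515625, 76.90385437011719), (55.44329071044922, 59.25494384765625), 178.1842498779297) [[0.4598 0.3264 0.065 ]]
(array([0.45977692, 0.32640642, 0.06430916]), np.float64(0.00010946517162629001)) (array([0.45801659, 0.33064941, 0.01445758]), np.float64(0.0014365676071042535))
(array([0.42784253, 0.34723188, 0.05021748]), np.float64(0.0012708461850772434))
```

Run:
```python
from plan import plan
plan([(.4598,.3264,.33,10.3),(.4598,.3264,.204,10.3)])
```

```text
[0.47, -0.006, -0.006, -0.001, 0.0, 0.001]
  -> [0.46  0.326 0.33 ]
[-0.0, -0.001, 0.63, 0.0, 0.0, -0.0]
  -> [0.46  0.326 0.204]
```

{"method": "arm_command", "body": {
  "increments": [
    [0.2, -0.006, -0.006, 0, 0, 0],
    [0.47, -0.006, -0.006, 0, 0, 0],
    [0.47, -0.006, -0.006, 0, 0, 0],
    [0.47, -0.006, -0.006, 0, 0, 0],
    [0.47, -0.006, -0.006, 0, 0, 0]
  ],
  "fingers": -0.72
}}

```text
t: 9.68
tool_pos: [0.4603, 0.3256, 0.3304]
orientation: [-2.012, -2.412, 0.003]
force: [0.1, -0.6, -0.1]
opening: 0.0797
gripper_force: 0.0
```

{"method": "arm_command", "body": {
  "increments": [
    [0, 0, 0.15, 0, 0, 0],
    [0, 0, 0.32, 0, 0, 0],
    [0, 0, 0.48, 0, 0, 0],
    [0, 0, 0.58, 0, 0, 0],
    [0, 0, 0.63, 0, 0, 0]
  ]
}}

```text
t: 10.3
tool_pos: [0.4602, 0.3259, 0.2043]
orientation: [-2.012, -2.412, 0.002]
force: [-0.3, -0.1, 0.5]
opening: 0.0801
gripper_force: 0.0
```

{"method": "arm_command", "body": {
  "increments": [
    [0, 0, 0, 0, 0, 0],
    [0, 0, 0, 0, 0, 0],
    [0, 0, 0, 0, 0, 0],
    [0, 0, 0, 0, 0, 0],
    [0, 0, 0, 0, 0, 0]
  ],
  "fingers": 1,
  "force": 15
}}

```text
t: 10.92
tool_pos: [0.4604, 0.3269, 0.2061]
orientation: [2.011, 2.414, 0.001]
force: [-1.1, -0.5, 5.2]
opening: 0.0454
gripper_force: 15.0
```

Run:
```python
from plan import *
s=read_state(); print(s['t'],s['tool_pos'],s['opening'],s['gripper_force'])
plan([(.4598,.3264,.34,10.3),(.56,-.18,.34,-10)])
```

```text
10.925 [0.46044444 0.32685556 0.20609994] 0.045367335064619985 15.000498855079059
[-0.001, -0.003, -0.67, 0.0, -0.0, 0.001]
  -> [0.46  0.326 0.34 ]
[-0.86, 0.014, -0.0, 0.0, -0.0, 0.037]
[-0.853, 0.114, -0.0, 0.0, -0.0, 0.038]
[-0.833, 0.216, -0.0, 0.0, -0.0, 0.037]
  -> [ 0.56 -0.18  0.34]
```

{"method": "arm_command", "body": {
  "increments": [
    [0, 0, -0.03, 0, 0, 0],
    [0, 0, -0.08, 0, 0, 0],
    [0, 0, -0.25, 0, 0, 0],
    [0, 0, -0.45, 0, 0, 0],
    [0, 0, -0.67, 0, 0, 0]
  ]
}}

```text
t: 11.55
tool_pos: [0.4599, 0.3264, 0.3407]
orientation: [-2.011, -2.414, 0.001]
force: [-0.9, -0.1, -1.1]
opening: 0.0452
gripper_force: 15.0
```

Run:
```python
from plan import *
s=read_state(); print(s['t'],s['tool_pos'],s['opening'],s['gripper_force'],s['force'])
a=look('wrist','w4');b=look('side','s4')
im=np.vstack([a['image'][100:400,:], b['image'][30:230,0:640]]); cv2.imwrite('pics/c4.png',im[:,:,::-1])
```

```text
11.55 [0.4599493  0.3264449  0.34068177] 0.045175746981575116 14.999716280435678 [-0.87653725 -0.11192699 -1.11478526]
```

View pics/c4.png

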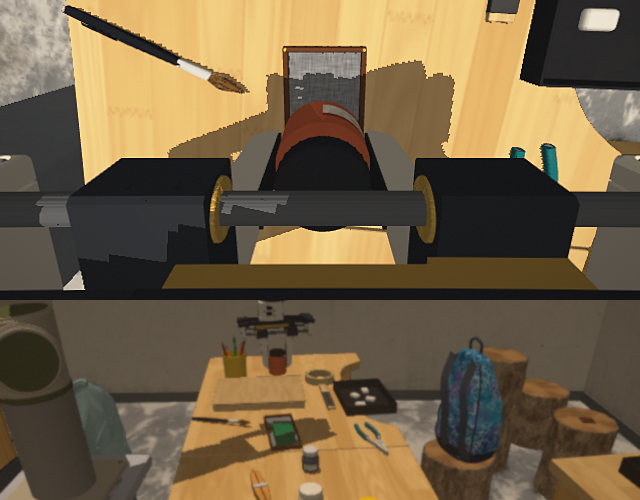

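Run:
```python
from m import *
c=load('w4'); s=read_state(); p=s['tool_pos'];zb=p[2]-.2061+.003; print('base z',zb)
x=R.from_rotvec(s['orientation']).apply([1,0,0]); 
g=np.linspace(0,2*np.pi,73)
def circ(r,z): return np.c_[p[0]+r*np.cos(g),p[1]+r*np.sin(g),np.full(73,z)]
for r,h in((.023,0),(.023,.05),(.021,.05),(.021,.062)):
    q=proj(c,circ(r,zb+h)); print(r,h,'rows',q[:,1].min().round(1),q[:,1].max().round(1),'cols',q[:,0].min().round(1),q[:,0].max().round(1))
hs=cv2.cvtColor(c['image'],cv2.COLOR_RGB2HSV); o=(((hs[...,0]<12)|(hs[...,0]>172))&(hs[...,1]>150)).astype(np.uint8); 
o[:150]=0; o[:,:272]=0; o[:,374:]=0
b=big(o); print('orange',b.min(0),b.max(0)); print(hs[200:345:5,322].tolist())
```

```text
base z 0.1433207121767926
0.023 0 rows 198.5 272.6 cols 286.6 366.0
0.023 0.05 rows 230.6 326.6 cols 274.2 380.8
0.021 0.05 rows 235.1 322.8 cols 278.9 376.1
0.021 0.062 rows 247.0 341.2 cols 274.9 380.9
orange [275 150] [369 271]
[[8, 38, 80], [7, 147, 109], [7, 149, 111], [8, 181, 111], [7, 181, 96], [8, 182, 109], [8, 182, 109], [7, 183, 95], [0, 0, 21], [105, 22, 23], [135, 20, 25], [135, 20, 26], [165, 20, 25], [135, 20, 26], [135, 20, 26], [150, 11, 24], [30, 11, 24], [120, 11, 24], [0, 0, 32], [150, 5, 48], [150, 5, 50], [0, 5, 54], [30, 5, 54], [30, 5, 52], [15, 10, 53], [0, 5, 54], [115, 90, 17], [20, 115, 241], [20, 115, 241]]
```

The jar is held, near-upright within what I can resolve. The cap edge shows at rows 238–330. I'll carry it over the polishing tray and set it down on force contact.

Run:
```python
from plan import *
plan([(.5396,-.3122,.34,-10)])
```

```text
[-0.804, -0.049, 0.005, 0.001, -0.0, 0.028]
[-0.805, 0.022, 0.005, 0.001, -0.001, 0.028]
[-0.8, 0.093, 0.007, 0.0, -0.0, 0.029]
[-0.789, 0.165, 0.007, 0.001, -0.001, 0.028]
  -> [ 0.54  -0.312  0.34 ]
```

{"method": "arm_command", "body": {
  "increments": [
    [-0.15, 0, 0.005, 0, 0, 0.01],
    [-0.35, -0.02, 0.005, 0, 0, 0.02],
    [-0.55, -0.03, 0.005, 0, 0, 0.028],
    [-0.75, -0.045, 0.005, 0, 0, 0.028],
    [-0.804, -0.049, 0.005, 0, 0, 0.028]
  ]
}}

```text
t: 12.28
tool_pos: [0.4796, 0.1649, 0.3381]
orientation: [2.118, 2.32, -0.001]
force: [0.7, -0.2, -0.5]
opening: 0.0449
gripper_force: 15.0
```

{"method": "arm_command", "body": {
  "increments": [
    [-0.16, 0.004, 0.005, 0, 0, 0.006],
    [-0.32, 0.009, 0.005, 0, 0, 0.011],
    [-0.48, 0.013, 0.005, 0, 0, 0.017],
    [-0.64, 0.018, 0.005, 0, 0, 0.022],
    [-0.805, 0.022, 0.005, 0, 0, 0.028]
  ]
}}

```text
t: 12.9
tool_pos: [0.4991, 0.0065, 0.3372]
orientation: [-2.215, -2.227, -0.0]
force: [0.6, -0.8, -1.3]
opening: 0.045
gripper_force: 15.0
```

{"method": "arm_command", "body": {
  "increments": [
    [-0.16, 0.019, 0.007, 0, 0, 0.006],
    [-0.32, 0.037, 0.007, 0, 0, 0.011],
    [-0.48, 0.056, 0.007, 0, 0, 0.017],
    [-0.64, 0.074, 0.007, 0, 0, 0.023],
    [-0.8, 0.093, 0.007, 0, 0, 0.029]
  ]
}}

```text
t: 13.52
tool_pos: [0.5189, -0.1534, 0.3357]
orientation: [-2.314, -2.124, -0.0]
force: [0.2, -0.1, -0.8]
opening: 0.0451
gripper_force: 15.0
```

{"method": "arm_command", "body": {
  "increments": [
    [-0.2, 0.04, 0.007, 0, 0, 0.006],
    [-0.4, 0.08, 0.007, 0, 0, 0.011],
    [-0.58, 0.12, 0.007, 0, 0, 0.017],
    [-0.71, 0.15, 0.007, 0, 0, 0.023],
    [-0.789, 0.165, 0.007, 0, 0, 0.028]
  ]
}}

```text
t: 14.15
tool_pos: [0.5383, -0.3138, 0.334]
orientation: [-2.406, -2.019, -0.0]
force: [0.1, 0.2, -1.2]
opening: 0.0454
gripper_force: 15.0
```

Run:
```python
from h import *
s=read_state(); print(s['t'],s['tool_pos'],s['opening'],s['force'])
a=look('wrist','w5');b=look('side','s5')
im=np.vstack([a['image'][0:350,:], np.hstack([cv2.resize(b['image'][150:350,200:400],(250,250))]+[np.zeros((250,390,3),np.uint8)])]); cv2.imwrite('pics/c5.png',im[:,:,::-1])
```

```text
14.15 [ 0.53826879 -0.31377023  0.33400615] 0.04543978952290368 [ 0.06281151  0.20444191 -1.16381778]
```

View pics/c5.png

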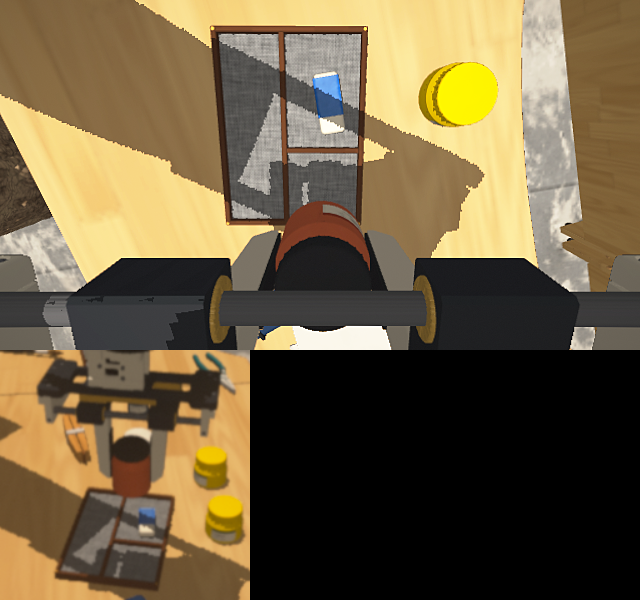

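Side view: the jar hangs upright over the tray. Wrist view: tray corners at (212,27), (366,27) and (228,222), cross divider at row 151, and the eraser (327,103) in its compartment.

Run:
```python
from plan import *
c=load('w5')
uv=[(212,27),(366,27),(228,222.5),(282.5,30),(286.5,151),(362,151)]
T=np.array([(-66.5,89),(66.5,89),(-66.5,-89),(-7,86.5),(-7,-15.5),(64,-15.5)])/1000
P=onplane(c,uv,.011)[:,:2]
mt,mp=T.mean(0),P.mean(0); U,S,V=np.linalg.svd((T-mt).T@(P-mp)); Rm=(U@V).T
print('yaw',np.degrees(np.arctan2(Rm[1,0],Rm[0,0])),'resid mm',((P-mp)@Rm-(T-mt)).__mul__(1000).round(1).tolist())
f=lambda q: mp+Rm@(np.array(q)-mt)
print('centre',f((0,0)),'square',f((.0285,-.051)),'long',f((-.0355,0)))
sq=f((.0285,-.051)); y=np.degrees(np.arctan2(Rm[1,0],Rm[0,0]))
# height check: corner seen in top and wrist
print(tri(load('top0'),(386.4,189.2),c,(212,27)),tri(load('top0'),(378.2,240.5),c,(212,27)))
plan([(*sq,.24,y),(*sq,.21,y)])
```

```text
yaw -10.003720010353193 resid mm [[1.1, -1.3], [-3.0, -1.1], [1.1, 3.5], [0.5, -0.9], [0.8, -0.1], [-0.5, -0.1]]
centre [ 0.52012206 -0.25950485] square [ 0.53932944 -0.31468026] long [ 0.48516178 -0.25333807]
(array([ 0.54733847, -0.17570607,  0.16660251]), np.float64(0.08930255567357707)) (array([ 0.46941164, -0.15842141,  0.00077139]), np.float64(0.002563981983614949))
[-0.003, 0.007, 0.471, -0.0, -0.0, -0.0]
  -> [ 0.539 -0.315  0.24 ]
[-0.0, 0.0, 0.15, -0.0, -0.0, -0.0]
  -> [ 0.539 -0.315  0.21 ]
```

{"method": "arm_command", "body": {
  "increments": [
    [0, 0.007, 0.12, 0, 0, 0],
    [0, 0.007, 0.26, 0, 0, 0],
    [0, 0.007, 0.4, 0, 0, 0],
    [0, 0.007, 0.53, 0, 0, 0],
    [0, 0.007, 0.61, 0, 0, 0]
  ]
}}

```text
t: 14.88
tool_pos: [0.5391, -0.3118, 0.2109]
orientation: [-2.403, -2.021, 0.0]
force: [-0.2, -0.3, -0.8]
opening: 0.045
gripper_force: 15.0
```

{"method": "arm_command", "body": {
  "increments": [
    [0, 0, 0.004, 0, 0, 0],
    [0, 0, 0.008, 0, 0, 0],
    [0, 0, 0.012, 0, 0, 0],
    [0, 0, 0.016, 0, 0, 0],
    [0, 0, 0.02, 0, 0, 0]
  ]
}}

```text
t: 15.5
tool_pos: [0.5394, -0.3135, 0.2089]
orientation: [2.405, 2.02, 0.0]
force: [-0.4, -0.3, -1.2]
opening: 0.0449
gripper_force: 15.0
```

{"method": "arm_command", "body": {
  "increments": [
    [0, 0, 0.003, 0, 0, 0],
    [0, 0, 0.006, 0, 0, 0],
    [0, 0, 0.009, 0, 0, 0],
    [0, 0, 0.012, 0, 0, 0],
    [0, 0, 0.012, 0, 0, 0]
  ]
}}

```text
t: 16.12
tool_pos: [0.5393, -0.3134, 0.2062]
orientation: [2.405, 2.021, 0.0]
force: [0.2, 0.5, -0.1]
opening: 0.0449
gripper_force: 15.0
```

{"method": "arm_command", "body": {
  "increments": [
    [0, 0, 0.003, 0, 0, 0],
    [0, 0, 0.003, 0, 0, 0],
    [0, 0, 0.003, 0, 0, 0],
    [0, 0, 0.003, 0, 0, 0],
    [0, 0, 0.003, 0, 0, 0]
  ],
  "fingers": -0.5
}}

```text
t: 16.75
tool_pos: [0.5394, -0.3134, 0.2056]
orientation: [2.405, 2.021, 0.0]
force: [0.2, 0.1, -0.1]
opening: 0.0695
gripper_force: 0.0
```

{"method": "arm_command", "body": {
  "increments": [
    [0, 0, -0.1, 0, 0, 0],
    [0, 0, -0.3, 0, 0, 0],
    [0, 0, -0.55, 0, 0, 0],
    [0, 0, -0.7, 0, 0, 0],
    [0, 0, -0.7, 0, 0, 0]
  ]
}}

```text
t: 17.38
tool_pos: [0.5403, -0.314, 0.3511]
orientation: [2.399, 2.016, 0.003]
force: [-0.1, -0.7, -0.2]
opening: 0.0695
gripper_force: 0.0
```

Run:
```python
from m import *
from plan import *
s=look('side','s6'); 
cv2.imwrite('pics/c6.png',cv2.resize(s['image'][200:350,240:400],(640,600))[:,:,::-1])
plan([(.547,-.12,.34,0)])
```

```text
[0.96, -0.131, 0.039, 0.001, 0.001, -0.055]
  -> [ 0.547 -0.12   0.34 ]
```

View pics/c6.png

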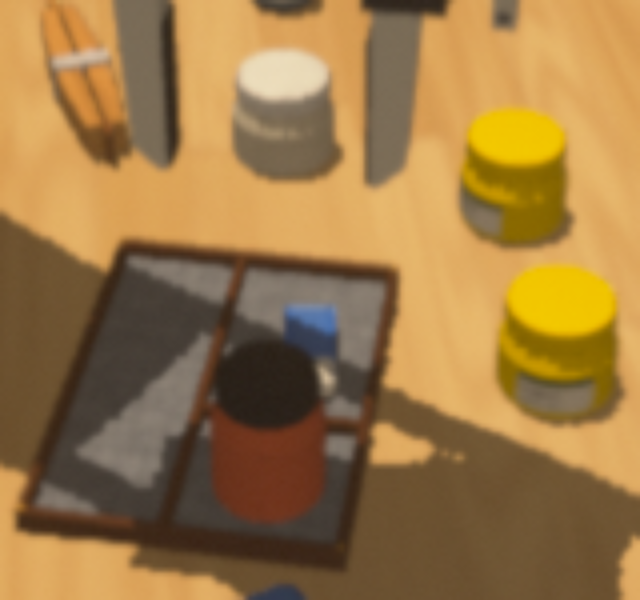

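The tall jar stands upright in the square compartment (crop 215–325, 345–520). Next, the squat jar.

{"method": "arm_command", "body": {
  "increments": [
    [0.2, -0.03, 0.039, 0, 0, -0.02],
    [0.5, -0.06, 0.039, 0, 0, -0.04],
    [0.8, -0.1, 0.039, 0, 0, -0.055],
    [0.96, -0.131, 0.039, 0, 0, -0.055],
    [0.96, -0.131, 0.039, 0, 0, -0.055]
  ],
  "fingers": -0.9
}}

```text
t: 18.05
tool_pos: [0.5461, -0.1173, 0.3361]
orientation: [-2.217, -2.223, 0.002]
force: [-0.7, -0.2, 0.7]
opening: 0.0886
gripper_force: 0.0
```

Run:
```python
from m import *
from plan import *
c=look('wrist','w7'); t=load('top0')
q=proj(c,[[.547,-.075,.045]])[0].astype(int); print(q)
m=mask(c,lambda h,s,v:(s<60)&(v>120),(q[0]-70,max(q[1]-70,0),q[0]+70,q[1]+70)); m=cv2.morphologyEx(m,cv2.MORPH_OPEN,np.ones((5,5)))
e=cv2.fitEllipse(big(m)); print(e,onplane(c,[e[0]],.048)); print(tri(t,(347,210),c,e[0]))
v=c['image'].copy(); cv2.ellipse(v,e,(255,0,0),1); cv2.imwrite('pics/c7.png',v[:,:,::-1])
```

```text
[324 146]
((323.840576171875, 147.4122314453125), (54.27678680419922, 56.88492202758789), 14.75985336303711) [[ 0.54623706 -0.07510579  0.048     ]]
(array([ 0.5462539 , -0.07457059,  0.04924217]), np.float64(0.0007835781326727625))
```

View pics/c7.png

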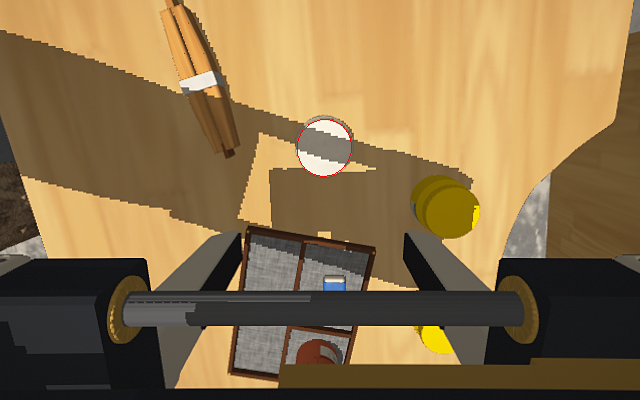

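The squat jar's cap ellipse is at (324,147), giving (0.546,−0.075) with a height of 49 mm, as expected. The clamp is at (200,85), clear of the fingers.

Run:
```python
from plan import *
plan([(.5463,-.0755,.30,0),(.5463,-.0755,.201,0)])
```

```text
[0.216, 0.001, 0.182, -0.001, -0.0, 0.0]
  -> [ 0.546 -0.076  0.3  ]
[0.0, -0.0, 0.495, 0.0, -0.0, 0.0]
  -> [ 0.546 -0.076  0.201]
```

{"method": "arm_command", "body": {
  "increments": [
    [0.15, 0.001, 0.1, 0, 0, 0],
    [0.21, 0.001, 0.182, 0, 0, 0],
    [0.21, 0.001, 0.182, 0, 0, 0],
    [0.21, 0.001, 0.182, 0, 0, 0],
    [0.21, 0.001, 0.182, 0, 0, 0]
  ],
  "fingers": -0.7
}}

```text
t: 18.73
tool_pos: [0.5473, -0.0786, 0.3022]
orientation: [2.222, 2.219, 0.001]
force: [-0.0, 0.2, -1.0]
opening: 0.0788
gripper_force: 0.0
```

{"method": "arm_command", "body": {
  "increments": [
    [0, 0, 0.12, 0, 0, 0],
    [0, 0, 0.25, 0, 0, 0],
    [0, 0, 0.38, 0, 0, 0],
    [0, 0, 0.46, 0, 0, 0],
    [0, 0, 0.495, 0, 0, 0]
  ]
}}

```text
t: 19.35
tool_pos: [0.5468, -0.0779, 0.2018]
orientation: [-2.222, -2.22, 0.001]
force: [-0.1, 0.2, 0.4]
opening: 0.0791
gripper_force: 0.0
```

{"method": "arm_command", "body": {
  "increments": [
    [0, 0, 0, 0, 0, 0],
    [0, 0, 0, 0, 0, 0],
    [0, 0, 0, 0, 0, 0],
    [0, 0, 0, 0, 0, 0],
    [0, 0, 0, 0, 0, 0]
  ],
  "fingers": 1,
  "force": 15
}}

```text
t: 19.98
tool_pos: [0.5472, -0.0778, 0.2031]
orientation: [2.221, 2.22, 0.001]
force: [-1.5, 0.1, 5.7]
opening: 0.0506
gripper_force: 15.0
```

{"method": "arm_command", "body": {
  "increments": [
    [0, 0, 0, 0, 0, 0],
    [0, 0, -0.05, 0, 0, 0],
    [0, 0, -0.25, 0, 0, 0],
    [0, 0, -0.45, 0, 0, 0],
    [0, 0, -0.65, 0, 0, 0]
  ]
}}

```text
t: 20.6
tool_pos: [0.5467, -0.0776, 0.3339]
orientation: [-2.222, -2.221, -0.0]
force: [0.2, -1.2, -1.4]
opening: 0.0506
gripper_force: 15.0
```

Run:
```python
from plan import *
s=read_state(); print(s['t'],s['tool_pos'],s['opening'],s['force'])
plan([(.4629,.3243,.33,10.3)])
```

```text
20.6 [ 0.54665784 -0.07762977  0.33388379] 0.05056811751794504 [ 0.15494069 -1.19689677 -1.38629766]
[0.67, -0.14, 0.007, -0.0, -0.0, -0.019]
[0.677, -0.1, 0.006, -0.0, -0.0, -0.019]
[0.681, -0.059, 0.007, -0.0, -0.0, -0.019]
  -> [0.463 0.324 0.33 ]
```

{"method": "arm_command", "body": {
  "increments": [
    [0.14, -0.03, 0.007, 0, 0, -0.004],
    [0.28, -0.06, 0.007, 0, 0, -0.008],
    [0.42, -0.09, 0.007, 0, 0, -0.012],
    [0.55, -0.115, 0.007, 0, 0, -0.016],
    [0.67, -0.14, 0.007, 0, 0, -0.019]
  ]
}}

```text
t: 21.22
tool_pos: [0.5186, 0.0572, 0.3313]
orientation: [2.154, 2.287, 0.0]
force: [-0.3, -0.4, -1.0]
opening: 0.0501
gripper_force: 15.0
```

{"method": "arm_command", "body": {
  "increments": [
    [0.14, -0.02, 0.006, 0, 0, -0.004],
    [0.28, -0.04, 0.006, 0, 0, -0.008],
    [0.42, -0.06, 0.006, 0, 0, -0.012],
    [0.55, -0.08, 0.006, 0, 0, -0.016],
    [0.677, -0.1, 0.006, 0, 0, -0.019]
  ]
}}

```text
t: 21.85
tool_pos: [0.4906, 0.1912, 0.3301]
orientation: [2.085, 2.35, 0.0]
force: [-0.1, -0.1, -1.0]
opening: 0.0504
gripper_force: 15.0
```

{"method": "arm_command", "body": {
  "increments": [
    [0.16, -0.015, 0.007, 0, 0, -0.004],
    [0.32, -0.03, 0.007, 0, 0, -0.008],
    [0.48, -0.04, 0.007, 0, 0, -0.012],
    [0.6, -0.05, 0.007, 0, 0, -0.016],
    [0.681, -0.059, 0.007, 0, 0, -0.019]
  ]
}}

```text
t: 22.48
tool_pos: [0.4628, 0.3251, 0.3286]
orientation: [-2.013, -2.412, -0.0]
force: [-0.2, 0.2, -1.1]
opening: 0.0507
gripper_force: 15.0
```

Run:
```python
from plan import *
s=read_state(); print(s['t'],s['tool_pos'],s['opening'],s['force'])
plan([(.4633,.3219,.212,10.3)])
```

```text
22.475 [0.46275667 0.32514907 0.32857238] 0.05073166685428037 [-0.20197653  0.18326691 -1.14102342]
[-0.016, -0.0, 0.583, 0.0, -0.0, -0.0]
  -> [0.463 0.322 0.212]
```

{"method": "arm_command", "body": {
  "increments": [
    [-0.018, 0, 0.12, 0, 0, 0],
    [-0.018, 0, 0.26, 0, 0, 0],
    [-0.018, 0, 0.4, 0, 0, 0],
    [-0.018, 0, 0.52, 0, 0, 0],
    [-0.018, 0, 0.583, 0, 0, 0]
  ]
}}

```text
t: 23.1
tool_pos: [0.4634, 0.3201, 0.2103]
orientation: [-2.015, -2.41, 0.003]
force: [-0.2, -0.6, -0.7]
opening: 0.0503
gripper_force: 15.0
```

{"method": "arm_command", "body": {
  "increments": [
    [0, 0, 0.005, 0, 0, 0],
    [0, 0, 0.01, 0, 0, 0],
    [0, 0, 0.015, 0, 0, 0],
    [0, 0, 0.02, 0, 0, 0],
    [0, 0, 0.022, 0, 0, 0]
  ]
}}

```text
t: 23.72
tool_pos: [0.4639, 0.3206, 0.2076]
orientation: [2.015, 2.41, 0.001]
force: [-0.5, -0.2, -1.1]
opening: 0.0503
gripper_force: 15.0
```

{"method": "arm_command", "body": {
  "increments": [
    [0, 0, 0.003, 0, 0, 0],
    [0, 0, 0.006, 0, 0, 0],
    [0, 0, 0.009, 0, 0, 0],
    [0, 0, 0.009, 0, 0, 0],
    [0, 0, 0.009, 0, 0, 0]
  ]
}}

```text
t: 24.35
tool_pos: [0.4638, 0.3207, 0.2061]
orientation: [-2.015, -2.411, 0.0]
force: [-2.6, -2.3, 5.5]
opening: 0.0505
gripper_force: 15.0
```

{"method": "arm_command", "body": {
  "increments": [
    [0, 0, 0, 0, 0, 0],
    [0, 0, 0, 0, 0, 0],
    [0, 0, 0, 0, 0, 0],
    [0, 0, 0, 0, 0, 0],
    [0, 0, 0, 0, 0, 0]
  ],
  "fingers": -0.6
}}

```text
t: 24.98
tool_pos: [0.4638, 0.3206, 0.2055]
orientation: [-2.015, -2.41, 0.0]
force: [-0.5, 0.9, 0.6]
opening: 0.0746
gripper_force: 0.0
```

{"method": "arm_command", "body": {
  "increments": [
    [0, 0, -0.1, 0, 0, 0],
    [0, 0, -0.3, 0, 0, 0],
    [0, 0, -0.55, 0, 0, 0],
    [0, 0, -0.65, 0, 0, 0],
    [0, 0, -0.65, 0, 0, 0]
  ]
}}

```text
t: 25.6
tool_pos: [0.4644, 0.3209, 0.338]
orientation: [2.014, 2.409, 0.007]
force: [0.6, 0.5, -0.5]
opening: 0.0747
gripper_force: 0.0
```

Run:
```python
from plan import *
s=look('side','s8'); t=look('top','t8')
plan([(.45,-.09,.34,12.9)])
im=np.hstack([cv2.resize(s['image'][115:215,220:340],(400,333)),cv2.resize(t['image'][190:290,240:360],(400,333))])
cv2.imwrite('pics/c8.png',im[:,:,::-1])
```

```text
[-0.669, -0.143, -0.009, -0.0, 0.0, -0.005]
[-0.667, -0.154, -0.009, -0.0, 0.0, -0.005]
[-0.664, -0.165, -0.009, -0.001, 0.0, -0.005]
  -> [ 0.45 -0.09  0.34]
```

View pics/c8.png

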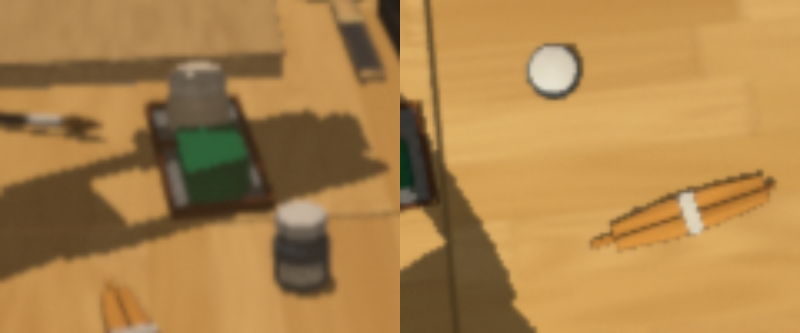

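The squat jar stands upright in the carving tray beyond the wax. The clamp is undisturbed. Next, the clamp.

{"method": "arm_command", "body": {
  "increments": [
    [-0.2, -0.04, -0.009, 0, 0, 0],
    [-0.5, -0.1, -0.009, 0, 0, 0],
    [-0.669, -0.143, -0.009, 0, 0, -0.005],
    [-0.669, -0.143, -0.009, 0, 0, -0.005],
    [-0.669, -0.143, -0.009, 0, 0, -0.005]
  ]
}}

```text
t: 26.32
tool_pos: [0.4591, 0.1841, 0.336]
orientation: [-1.996, -2.424, 0.002]
force: [-0.0, 1.5, -0.5]
opening: 0.0745
gripper_force: 0.0
```

{"method": "arm_command", "body": {
  "increments": [
    [-0.2, -0.05, -0.009, 0, 0, 0],
    [-0.5, -0.1, -0.009, 0, 0, 0],
    [-0.667, -0.154, -0.009, 0, 0, -0.005],
    [-0.667, -0.154, -0.009, 0, 0, -0.005],
    [-0.667, -0.154, -0.009, 0, 0, -0.005]
  ]
}}

```text
t: 26.95
tool_pos: [0.4551, 0.0481, 0.3388]
orientation: [-1.976, -2.442, -0.0]
force: [0.8, 0.7, -0.9]
opening: 0.0743
gripper_force: 0.0
```

{"method": "arm_command", "body": {
  "increments": [
    [-0.2, -0.05, -0.009, 0, 0, 0],
    [-0.5, -0.1, -0.009, 0, 0, 0],
    [-0.664, -0.165, -0.009, 0, 0, -0.005],
    [-0.664, -0.165, -0.009, 0, 0, -0.005],
    [-0.664, -0.165, -0.009, 0, 0, -0.005]
  ]
}}

```text
t: 27.58
tool_pos: [0.4507, -0.0885, 0.3407]
orientation: [-1.956, -2.458, -0.001]
force: [-0.3, 0.3, 0.0]
opening: 0.0745
gripper_force: 0.0
```

Run:
```python
from m import *
from plan import *
c=look('wrist','w9'); s=read_state(); print(s['t'],s['tool_pos'],R.from_rotvec(s['orientation']).apply([0,1,0]))
print(proj(c,[[.44,-.0226,.022]]))
```

```text
27.625 [ 0.45069137 -0.08827654  0.34074377] [ 9.74326176e-01  2.25141060e-01 -8.13250089e-05]
[[327.53318037 115.68270231]]
```

View pics/w9.png

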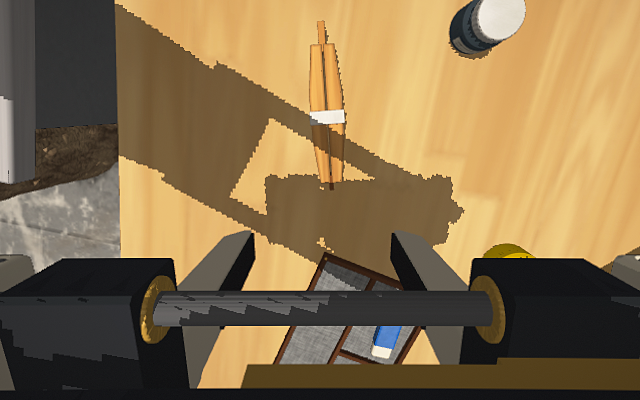

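The clamp runs from tip (321,20) to tip (332,188), with the white band centred at (327,117).

Run:
```python
from m import *
from plan import *
c=load('w9')
P=onplane(c,[(321,20),(332,188)],.012); d=P[0]-P[1]; print(P.round(4),np.linalg.norm(d),'yaw',np.degrees(np.arctan2(d[1],d[0]))-90,P.mean(0))
B=onplane(c,[(310.5,118),(344,117),(327,117)],.022);print(B.round(4))
print(tri(load('t8'),(240+690/400*120-400/400*120,190+213/3.333),c,(327,117)))
yaw=np.degrees(np.arctan2(d[1],d[0]))-90
plan([(.4408,-.0225,.24,yaw),(.4408,-.0225,.1965,yaw)])
```

```text
[[ 0.4168  0.0525  0.012 ]
 [ 0.4599 -0.088   0.012 ]] 0.14697791885153946 yaw 17.049603293369472 [ 0.4383732  -0.01771611  0.012     ]
[[ 0.4257 -0.0279  0.022 ]
 [ 0.4545 -0.0204  0.022 ]
 [ 0.4398 -0.0238  0.022 ]]
(array([ 0.43987135, -0.02389714,  0.03192341]), np.float64(0.0007788033729581651))
[0.331, 0.026, 0.504, -0.0, -0.0, -0.022]
  -> [ 0.441 -0.023  0.24 ]
[0.0, -0.0, 0.217, -0.0, -0.0, -0.0]
  -> [ 0.441 -0.023  0.197]
```

Run:
```python
from plan import *
plan([(.4392,-.0205,.24,15.5),(.4392,-.0205,.1965,15.5)])
```

```text
[0.343, 0.02, 0.504, -0.0, -0.0, -0.014]
  -> [ 0.439 -0.02   0.24 ]
[-0.0, 0.0, 0.217, -0.0, -0.0, 0.0]
  -> [ 0.439 -0.02   0.197]
```

{"method": "arm_command", "body": {
  "increments": [
    [0.15, 0.02, 0.15, 0, 0, -0.014],
    [0.335, 0.02, 0.35, 0, 0, -0.014],
    [0.335, 0.02, 0.504, 0, 0, -0.014],
    [0.335, 0.02, 0.504, 0, 0, -0.014],
    [0.335, 0.02, 0.504, 0, 0, -0.014]
  ]
}}

```text
t: 28.25
tool_pos: [0.4399, -0.0231, 0.2414]
orientation: [1.901, 2.5, 0.001]
force: [0.2, 0.1, 0.4]
opening: 0.0744
gripper_force: 0.0
```

{"method": "arm_command", "body": {
  "increments": [
    [0, 0, 0.06, 0, 0, 0],
    [0, 0, 0.12, 0, 0, 0],
    [0, 0, 0.18, 0, 0, 0],
    [0, 0, 0.218, 0, 0, 0],
    [0, 0, 0.218, 0, 0, 0]
  ]
}}

```text
t: 28.88
tool_pos: [0.4388, -0.0235, 0.1956]
orientation: [-1.902, -2.498, 0.001]
force: [0.2, -0.1, -0.0]
opening: 0.074
gripper_force: 0.0
```

{"method": "arm_command", "body": {
  "increments": [
    [0, 0, 0, 0, 0, 0],
    [0, 0, 0, 0, 0, 0],
    [0, 0, 0, 0, 0, 0],
    [0, 0, 0, 0, 0, 0],
    [0, 0, 0, 0, 0, 0]
  ],
  "fingers": 1,
  "force": 20
}}

```text
t: 29.5
tool_pos: [0.4393, -0.0235, 0.1966]
orientation: [1.903, 2.5, 0.0]
force: [-0.3, 0.4, 0.4]
opening: 0.0291
gripper_force: 7.1
```

{"method": "arm_command", "body": {
  "increments": [
    [0, 0, 0, 0, 0, 0],
    [0, 0, 0, 0, 0, 0],
    [0, 0, -0.05, 0, 0, 0],
    [0, 0, -0.25, 0, 0, 0],
    [0, 0, -0.5, 0, 0, 0]
  ]
}}

```text
t: 30.12
tool_pos: [0.4385, -0.0234, 0.2971]
orientation: [-1.901, -2.498, 0.002]
force: [1.0, -1.1, -0.2]
opening: 0.0288
gripper_force: 19.9
```

Run:
```python
from plan import *
s=read_state(); print(s['t'],s['tool_pos'],s['opening'],s['force'])
plan([(.485,-.2565,.30,-10)])
```

```text
30.125 [ 0.43848364 -0.02343386  0.29709476] 0.0288207002132311 [ 0.96875502 -1.09609834 -0.20866771]
[-0.593, -0.043, -0.008, -0.0, -0.0, 0.071]
[-0.587, 0.089, -0.008, -0.001, -0.0, 0.07]
  -> [ 0.485 -0.256  0.3  ]
```

{"method": "arm_command", "body": {
  "increments": [
    [-0.15, -0.01, -0.008, 0, 0, 0.02],
    [-0.35, -0.025, -0.008, 0, 0, 0.04],
    [-0.5, -0.035, -0.008, 0, 0, 0.06],
    [-0.593, -0.043, -0.008, 0, 0, 0.071],
    [-0.593, -0.043, -0.008, 0, 0, 0.071]
  ]
}}

```text
t: 30.75
tool_pos: [0.4626, -0.1409, 0.2983]
orientation: [-2.171, -2.271, -0.0]
force: [0.7, -0.3, -0.2]
opening: 0.0291
gripper_force: 19.9
```

{"method": "arm_command", "body": {
  "increments": [
    [-0.15, 0.02, -0.008, 0, 0, 0.02],
    [-0.35, 0.05, -0.008, 0, 0, 0.04],
    [-0.5, 0.075, -0.008, 0, 0, 0.06],
    [-0.587, 0.089, -0.008, 0, 0, 0.07],
    [-0.587, 0.089, -0.008, 0, 0, 0.07]
  ]
}}

```text
t: 31.38
tool_pos: [0.4859, -0.2565, 0.2996]
orientation: [-2.405, -2.021, -0.0]
force: [-1.2, 0.1, -0.8]
opening: 0.0287
gripper_force: 19.9
```

{"method": "arm_command", "body": {
  "increments": [
    [0, 0, 0, 0, 0, 0],
    [0, 0, 0, 0, 0, 0],
    [0, 0, 0, 0, 0, 0],
    [0, 0, 0, 0, 0, 0],
    [0, 0, 0, 0, 0, 0]
  ]
}}

```text
t: 32.0
tool_pos: [0.4858, -0.2565, 0.2998]
orientation: [2.405, 2.021, 0.0]
force: [0.6, 0.5, -1.1]
opening: 0.0286
gripper_force: 19.9
```

Run:
```python
from plan import *
s=read_state(); print(s['t'],s['tool_pos'],s['opening'],s['force'],R.from_rotvec(s['orientation']).apply([0,1,0]))
c=look('wrist','w10'); print(proj(c,[[.4852,-.2533,.003]]))
plan([(.4842,-.2585,.205,-10)])
```

```text
32.0 [ 0.48577207 -0.25649392  0.29978134] 0.02855770945882162 [ 0.56679239  0.49324938 -1.13615836] [ 9.85030780e-01 -1.72378531e-01  6.95280295e-05]
[[321.34526332 190.99953504]]
[-0.011, -0.006, 0.474, 0.0, 0.0, 0.0]
  -> [ 0.484 -0.259  0.205]
```

View pics/w10.png

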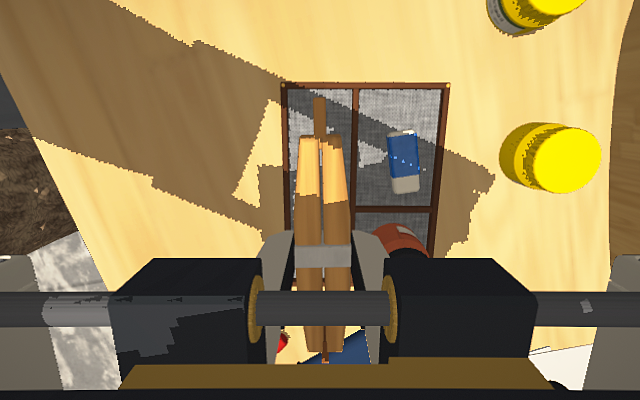

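The clamp hangs aligned with the full-length compartment (cols 287–353). The far tip at (319,97) gives its position lengthwise.

Run:
```python
from h import *
c=load('w10'); s=read_state(); r=R.from_rotvec(s['orientation'])
print((r.inv().apply(onplane(c,[(319,97),(322,246)],.1152)-s['tool_pos'])*1000).round(1))
P=onplane(c,[(283,83),(450,83),(354.5,90),(357,208)],.011); print(P.round(4)); d=P[1]-P[0]; print(np.linalg.norm(d),np.degrees(np.arctan2(d[1],d[0])))
```

```text
[[ 77.9  -1.8 184.6]
 [  0.6  -0.4 184.6]]
[[ 0.4713 -0.1612  0.011 ]
 [ 0.5986 -0.1837  0.011 ]
 [ 0.5251 -0.1758  0.011 ]
 [ 0.5131 -0.2714  0.011 ]]
0.12929779824601195 -10.015863151884568
```

{"method": "arm_command", "body": {
  "increments": [
    [-0.011, -0.006, 0.12, 0, 0, 0],
    [-0.011, -0.006, 0.25, 0, 0, 0],
    [-0.011, -0.006, 0.37, 0, 0, 0],
    [-0.011, -0.006, 0.45, 0, 0, 0],
    [-0.011, -0.006, 0.474, 0, 0, 0]
  ]
}}

```text
t: 32.67
tool_pos: [0.4838, -0.2584, 0.2039]
orientation: [-2.404, -2.02, 0.001]
force: [0.3, 0.5, -0.1]
opening: 0.0288
gripper_force: 19.9
```

{"method": "arm_command", "body": {
  "increments": [
    [0, 0, 0.005, 0, 0, 0],
    [0, 0, 0.01, 0, 0, 0],
    [0, 0, 0.015, 0, 0, 0],
    [0, 0, 0.018, 0, 0, 0],
    [0, 0, 0.018, 0, 0, 0]
  ]
}}

```text
t: 33.3
tool_pos: [0.4842, -0.2586, 0.2014]
orientation: [2.405, 2.021, 0.0]
force: [-0.3, 0.6, -0.5]
opening: 0.0287
gripper_force: 19.9
```

{"method": "arm_command", "body": {
  "increments": [
    [0, 0, 0.003, 0, 0, 0],
    [0, 0, 0.006, 0, 0, 0],
    [0, 0, 0.008, 0, 0, 0],
    [0, 0, 0.008, 0, 0, 0],
    [0, 0, 0.008, 0, 0, 0]
  ]
}}

```text
t: 33.92
tool_pos: [0.4842, -0.2586, 0.1997]
orientation: [-2.405, -2.021, 0.0]
force: [-0.5, -0.2, -0.9]
opening: 0.0284
gripper_force: 19.9
```

{"method": "arm_command", "body": {
  "increments": [
    [0, 0, 0, 0, 0, 0],
    [0, 0, 0, 0, 0, 0],
    [0, 0, 0, 0, 0, 0],
    [0, 0, 0, 0, 0, 0],
    [0, 0, 0, 0, 0, 0]
  ],
  "fingers": 0.05
}}

```text
t: 34.55
tool_pos: [0.4842, -0.2586, 0.1997]
orientation: [-2.405, -2.021, 0.0]
force: [0.4, -0.9, -0.2]
opening: 0.0441
gripper_force: 0.0
```

{"method": "arm_command", "body": {
  "increments": [
    [0, 0, -0.1, 0, 0, 0],
    [0, 0, -0.3, 0, 0, 0],
    [0, 0, -0.55, 0, 0, 0],
    [0, 0, -0.8, 0, 0, 0],
    [0, 0, -0.8, 0, 0, 0]
  ]
}}

```text
t: 35.17
tool_pos: [0.4855, -0.2594, 0.3654]
orientation: [2.399, 2.015, 0.004]
force: [-0.3, -0.2, -0.1]
opening: 0.0443
gripper_force: 0.0
```

{"method": "arm_command", "body": {
  "increments": [
    [-0.1, -0.25, 0, 0, 0, 0],
    [-0.1, -0.5, 0, 0, 0, 0],
    [-0.1, -0.5, 0, 0, 0, 0],
    [-0.1, -0.5, 0, 0, 0, 0],
    [-0.1, -0.5, 0, 0, 0, 0]
  ]
}}

```text
t: 35.8
tool_pos: [0.383, -0.2611, 0.3597]
orientation: [2.405, 2.021, 0.0]
force: [0.7, -0.3, 0.2]
opening: 0.0441
gripper_force: 0.0
```

Run:
```python
from h import *
s=look('side','s11'); w=look('wrist','w11'); t=look('top','t11')
im=np.zeros((600,800,3),np.uint8)
im[:300,:400]=cv2.resize(s['image'][240:345,240:380],(400,300)); im[:300,400:]=cv2.resize(s['image'][115:205,240:360],(400,300))
im[300:,:400]=cv2.resize(w['image'],(640,400))[0:300,150:550]; im[300:,400:]=cv2.resize(t['image'][140:290,160:360],(400,300))
cv2.imwrite('pics/c11.png',im[:,:,::-1])
```

```text
(no output)
```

View pics/c11.png

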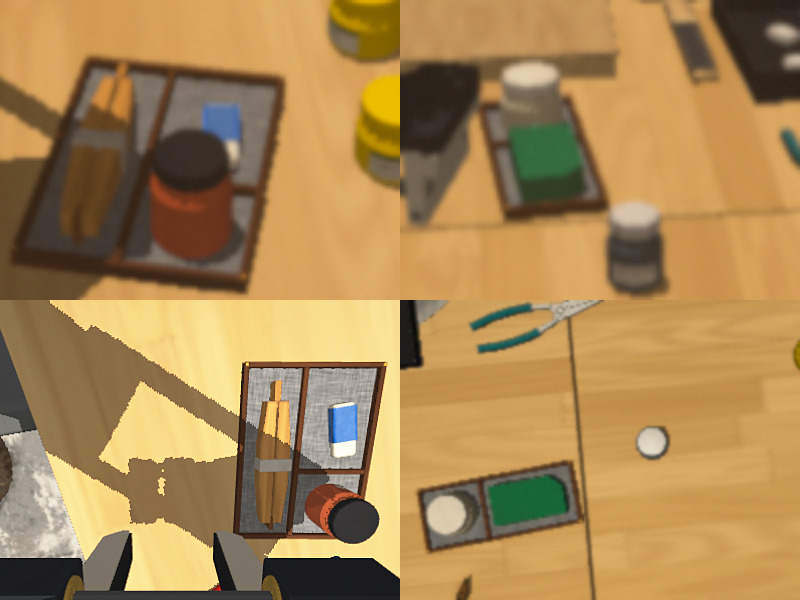

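All four items are in their compartments: the clamp lies in the full-length one, both jars stand upright in the square ones, and the wax lies flat in the long one. The eraser and spare jar are undisturbed, and the robot is clear.

```bash
python3 -c "
from plant import *
print(close_job())"
```

```text
the job is handed in; nothing more can be done
None
```

Both kits are packed as asked, with each item in its own compartment and both jars upright; I handed the job in after about 36 s of robot time.

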